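Slide the oven sheet onto the right rails until it is caught

TASK

Slide the dark oven sheet, bevelled corners first, into the tray rack on the lowest pair of rails that clears whatever is standing inside the rack. Push it gently but fully home against the sprung end stop until both brass catch bars have snapped in behind it, then let go; do not ram it or disturb the egg cup, the salt shaker or the pepper mill.

Things in the scene. Friction and masses are not known exactly. Their poses are not given: they have to be found in the camera images.
- rack: Fixed bright metal tray rack, 210 wide x 182 deep x 240 mm high, open below and in front, with three pairs of rails. Origin on the worktop at the centre of its footprint; x points from its open front to its back (the way sheets slide in), y to its left, z up. Corner posts reach forward to x = -96 mm. One of egg cup, shaker and mill stands inside it, within 35 mm of the origin in plan.
- rails_low (a point): Lowest rail pair: midway between the two ledges, level with their tops, 75 mm above the worktop, at rack x = 0, y = 0. Ledges are level from x = -58 to +86 mm, bent down 8 mm at the front (x = -72 to -58) as a lead-in, and reach in to y = +-60 mm. Side guards 14 mm high above them, 158 mm apart.
- rails_mid (a point): Middle rail pair, shaped as the lowest: the same point, 125 mm above the worktop.
- rails_high (a point): Top rail pair, shaped as the lowest: the same point, 195 mm above the worktop.
- sheet: Loose dark steel oven sheet, 0.15 to 0.25 kg, flat on the worktop at first. Pan 130 deep (x) x 150 wide (y), floor 4 mm thick, rim 12 mm high. Origin: centre of the pan's underside; x points away from the handle (this end goes in first; its two corners are bevelled 24 x 12 mm), z up. A stem carries a black grip at x = -170 to -100 mm, 16 wide (y), 26 high (z = 8 to 34 mm).
- sheet_grip (a point): Centre of the black grip of the sheet, at x = -135, y = 0, z = 21 mm in the sheet's frame.
- catch_left (a joint): Left of two upright sprung brass bars, 8 mm thick, full height, at y = +-74 mm just inside the front. Value (m): 0 = rest, inward; a passing sheet pushes it out 5 mm (most 8); it snaps back to 0 behind the pan's handle-side edge and holds it. 1.2 N at rest, 300 N/m. Bars and end stop shift together: centres at rack x = -88 mm, preset up to 14 mm either way, not measured.
- catch_right (a joint): Right catch bar, the same as the left one, mirrored. A sheet caught behind both bars has its origin at rack x = -19 mm, up to 14 mm either way with the unknown preset depth of bars and end stop, so home must be found by feel.
- end_stop (a joint): Sprung upright rubber-faced stop at the back, 60 mm wide; relaxed face at rack x = +42 mm, up to 14 mm either way (preset with the bars). Value (m): 0 relaxed to 0.0065 solid. 3.2 N at first touch, 800 N/m, damped 150 N s/m. The bars snap in behind the sheet at 0.003 to 0.004 (5 to 8 N of push with friction); 8 to 11 N when nearly solid, then it shoots up. A caught sheet keeps it at 0.004.
- egg_cup_b: Teal egg cup, 50 mm across, 58 mm high, upright. Origin at the centre of its underside.
- mill_2: Clear and grey salt shaker, 44 mm across, 90 mm high, upright. Origin at the centre of its underside.
- mill_1: Brown wooden pepper mill, 58 mm across, 170 mm high, upright. Origin at the centre of its underside.
There are look-alikes about, which are no part of the job. Of the things that look like the mill_1, take the one that is farthest from the robot's base at the start. There is more than one size of the egg_cup_b; the job needs the smaller.

How it is judged:
By the outcome, as a careful person would: the job done as asked, in the order asked, and still so for the second after the job is handed in, with the robot touching nothing.
It also fails if it takes over 70 s, if anything falls off the work surface, if the arm or the gripper's body presses on something with over 40 N, if the wrist force passes 120 N, or if a joint passes its speed limit or range.

ROBOT

A 7-joint arm with a two-finger parallel gripper is mounted at the origin on a cart in front of the work surface, level with it; the furniture and walls round the work are solid. World frame = base frame: x ahead of the robot, y to its left, z up, the work surface at z = 0. Lengths are in m, angles in rad, forces in N, time in s.
With the tool pointing down it reaches from about 0.425 to 0.875 m from the base axis. Payload 8.4 kg.
Tool frame: the origin (TCP) lies at the very end of the fingers, on their centre line; the grasp point (between the pads) lies 19 mm behind it; x points along the fingers, y is the direction in which the jaws open and shut, and the axes are right-handed (so a half turn about x gives the same grasp; the last joint's range is limited). The gripper opens to 87 mm and grips with 3 to 60 N. Pads are 19 mm wide; open, the fingers measure 117 mm over their backs; the gripper's body (75 mm by 190 mm) begins 51 mm behind the grasp point.
Start: joints at [-1.324, 0.333, 0.04, 1.465, -0.013, 1.343, -0.059], TCP at [0.22, 0.611, 0.199] pointing down, gripper open.
Joint ranges: [-2.58, 2.58], [-0.38, 2.09], [-1.3, 1.39], [0.25, 2.4], [-1.5, 4.64], [0.08, 2.09], [-2.65, 2.65]. Speed limits (rad/s): [2.22, 2.22, 2.79, 2.79, 3.14, 3.14, 3.14].

INTERFACE

Orientations are given as a rotation vector (axis times angle).
In Python, from cell import env, capture, camera_info, models gives the robot as it stands. The module is installed in compiled form; this text tells all that it offers.
- The arm moves only by the tool step_arm, never from a script. Its argument "rows" is one flat list of numbers, 6 for each row, row after row: the shift along the tool's x, y, z each as a share of 0.05 m, from -1 to 1, then the turn, a rotation vector about the tool's x, y, z each as a share of 4 degrees, from -1 to 1. A call has 1 to 12 rows; each row shifts and turns the pose as measured when the row begins, along the tool's axes as they then stand; what a row does not reach is not made up. A row lasts 1/10 s, in which the tool goes at most 50 mm and 8.59 degrees, less where a joint would pass 70% of its speed; a pose out of reach is approached as far as the arm can. A call with a number of a shift or a turn outside -1 to 1 is refused whole. A call with a gripper value outside its range is refused whole. "fingers" is the closure, from -1 (fully open) to 1 (shut), set as the call begins (left out, the last holds). The fingers move at their own pace and stop on an object; "newtons" is the grip in N (left out, the last holds). Time passes only in rows, so rows that do not move let the fingers close. It gives the time, the measured TCP pose, the force and the opening at its end, in the units of the state.
- env.observe(): the state, without advancing time (a new reading comes with each control period).
- capture(name): name is "scene" or "top" or "wrist"; returns the picture (400x640x3 uint8, red, green, blue); there is no depth.
- camera_info(name): a dict with "fx", "fy", "cx", "cy" (pixels), "R" (3x3) and "t" (3): a world point X has camera coordinates R X + t; the wrist camera has in their place "mount" (4x4, takes a point from camera to tool coordinates, whose origin is the TCP and whose axes are the tool frame's). Camera axes: x right, y down, z forward; pixel columns grow to the right and rows downward; lengths in m; the calibration is good to about 2 mm. The wrist camera is an equidistant fisheye: a pixel r from the principal point sees the ray r / f radians off the axis. A picture is of the moment at which its call begins: read the wrist's pose just before it. camera_info takes no time and is no camera call.
- env.hand_in(): hands the job in, once; it reports no verdict.
Trained networks look in the newest picture that a camera, given by its name, has taken for a name from the list of things; names that differ only in an ending like _2 or _b are one class to them, and where a whole thing is asked for, a point or a joint stands for the part that bears it (a point fixed in the world has none). Each returns a list of dicts, best first, with "confidence" (0 to 1); they miss things now and then, are a little off and sometimes report something else, mostly with a low value. They report only what shows in the picture. A call takes as long as a camera call. They do not tell look-alikes from the thing itself.
- models.find_in(name, camera): "xyz" ([x, y, z] in m, in world coordinates, good to about 4 mm: the middle of the surface that is visible of it).
The state is a dict: "time": time; "joint_positions": joint angles; "qd": joint speeds; "joint_torque": joint torques, N m; "ee_pos": TCP position; "ee_rot": TCP orientation; "wrist_force": force on the tool from outside, world axes, zero at the start; "wrist_torque": the same for the moment, N m; "opening": finger opening in m.
Only numpy, scipy, OpenCV 4.12 (cv2) and the standard library are available. Lean on these libraries where they do the work, as an engineer would, in place of code of your own. Each camera call takes 0.05 s, during which the arm holds its last target. There are 200 camera calls.

## Working session

There is one attempt and no reset: what is moved stays moved. The work goes in short steps, Python scripts to look and compute and a tool call to move; the robot and the scene stay as the last step left them, time stands still between calls to the robot, and variables do not carry over. Pictures are saved under pics/ and viewed, about 8 in all and at most 12, crops included, and the job is handed in when it is done.

Besides the shell and the picture viewer there is one more tool, called after "Request:" in YAML: its name, and indented under it one key for each argument. step_arm: Moves the arm, as the interface text tells. Its arguments: {"type":"object","properties":{"rows":{"type":"array"},"fingers":{"type":"number"},"newtons":{"type":"number"}},"required":["rows"]}

```bash
mkdir -p pics; python3 - <<'E'
from cell import env,capture,camera_info,models
import cv2,numpy as np
for c in("scene","top"):
    im=capture(c);cv2.imwrite(f"pics/{c}0.png",im[:,:,::-1])
    i=camera_info(c);print(c,{k:np.round(v,4).tolist() for k,v in i.items()})
    for n in("rack","sheet","sheet_grip","egg_cup_b","mill_2","mill_1"):
        print(n,[(np.round(d["xyz"],3).tolist(),round(d["confidence"],2)) for d in models.find_in(n,c)])
o=env.observe();print({k:np.round(v,3).tolist() for k,v in o.items()})
E
```

```text
scene {'fx': 397.2896, 'fy': 397.2896, 'cx': 318.3616, 'cy': 194.1502, 'R': [[0.7138, -0.7003, 0.0067], [-0.532, -0.5484, -0.6452], [0.4555, 0.4569, -0.764]], 't': [-0.312, 0.4866, 0.872]}
rack [([0.756, 0.172, 0.194], 0.58)]
sheet [([0.564, -0.257, 0.004], 0.59)]
sheet_grip [([0.558, -0.256, 0.003], 0.73), ([0.761, 0.18, 0.196], 0.67)]
egg_cup_b [([0.621, 0.452, 0.056], 0.87), ([0.522, 0.478, 0.037], 0.61)]
mill_2 [([0.724, 0.112, 0.082], 0.96), ([0.394, 0.443, 0.056], 0.76), ([0.633, -0.038, 0.089], 0.75), ([0.589, 0.084, 0.087], 0.63)]
mill_1 [([0.724, 0.112, 0.082], 0.96), ([0.394, 0.443, 0.056], 0.76), ([0.633, -0.038, 0.089], 0.75), ([0.589, 0.084, 0.087], 0.63)]
top {'fx': 415.2224, 'fy': 415.2224, 'cx': 328.6335, 'cy': 193.7929, 'R': [[-0.0005, -0.9995, -0.03], [-0.9872, 0.0052, -0.1591], [0.1592, 0.0296, -0.9868]], 't': [0.1617, 0.5679, 1.2188]}
rack [([0.763, 0.174, 0.196], 0.77)]
sheet [([0.564, -0.254, 0.002], 0.85), ([0.758, 0.173, 0.195], 0.21)]
sheet_grip []
egg_cup_b [([0.522, 0.487, 0.04], 0.78), ([0.625, 0.456, 0.053], 0.74)]
mill_2 [([0.598, 0.094, 0.144], 0.82), ([0.723, 0.126, 0.142], 0.75), ([0.64, -0.022, 0.144], 0.62), ([0.395, 0.448, 0.081], 0.49)]
mill_1 [([0.598, 0.094, 0.144], 0.82), ([0.723, 0.126, 0.142], 0.75), ([0.64, -0.022, 0.144], 0.62), ([0.395, 0.448, 0.081], 0.49)]
{'time': 0.7, 'joint_positions': [-1.324, 0.333, 0.04, 1.465, -0.013, 1.343, -0.059], 'qd': [0.002, -0.002, 0.001, 0.0, 0.0, 0.001, -0.001], 'joint_torque': [0.0, -65.596, 1.333, -40.401, -0.06, 0.035, 0.0], 'ee_pos': [0.22, 0.611, 0.199], 'ee_rot': [0.271, 1.554, -0.271], 'wrist_force': [0.114, -1.224, -0.671], 'wrist_torque': [-0.029, 0.065, 0.021], 'opening': 0.087}
```

View pics/scene0.png

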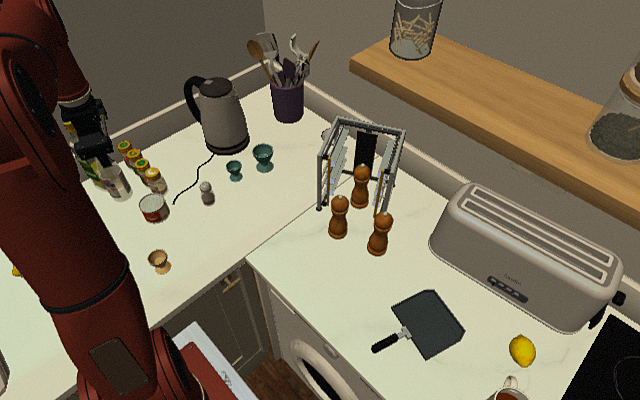

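View pics/top0.png

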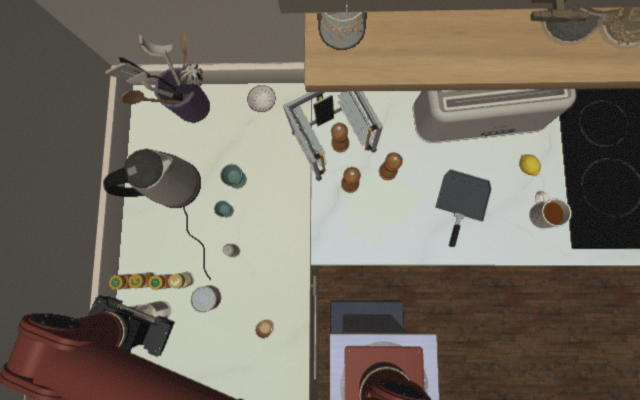

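Scene shows three brown mills: (360,188) in the rack, (340,217) and (380,233) outside. mill_1 is the farthest from the base (0.73 m against 0.61 and 0.64), so the one at (360,188). Egg cups (235,170) small, (263,155) large. The sheet is at (428,323), grip towards the robot. I'll confirm in crops and measure the rack corners.

```bash
python3 - <<'E'
import cv2,numpy as np
a=cv2.imread("pics/scene0.png")[105:265,300:420];b=cv2.imread("pics/top0.png")[75:205,270:400]
a=cv2.resize(a,None,fx=3.5,fy=3.5,interpolation=cv2.INTER_CUBIC);b=cv2.resize(b,None,fx=560/130*.8,fy=560/130*.8,interpolation=cv2.INTER_CUBIC)
h=max(a.shape[0],b.shape[0]);o=np.zeros((560,a.shape[1]+b.shape[1],3),np.uint8) if 1 else 0
s=375/b.shape[0]
b=cv2.resize(b,(377,377)) # scale 2.9
o=np.zeros((560,420+377,3),np.uint8);o[:560,:420]=a;o[:377,420:]=b
cv2.imwrite("pics/crop1.png",o)
c=cv2.resize(cv2.imread("pics/top0.png")[160:255,420:520],None,fx=6,fy=6,interpolation=cv2.INTER_CUBIC);cv2.imwrite("pics/crop2.png",c)
E
```

```text
(no output)
```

View pics/crop1.png

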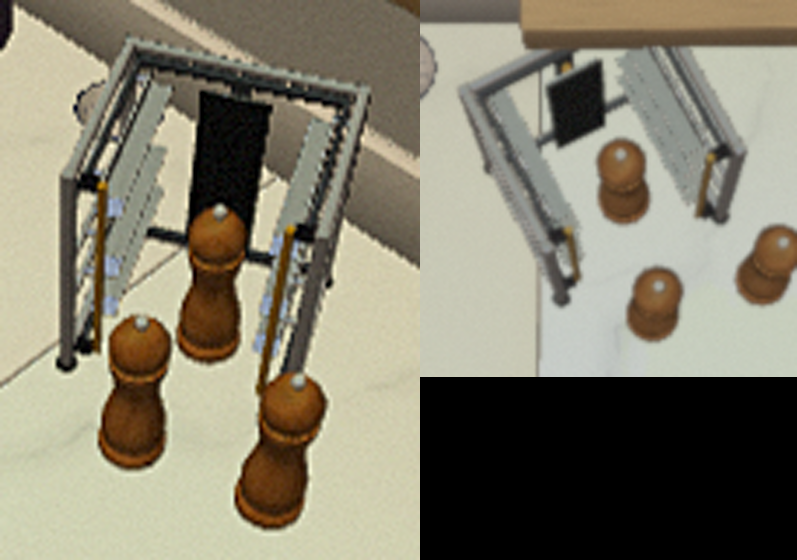

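View pics/crop2.png

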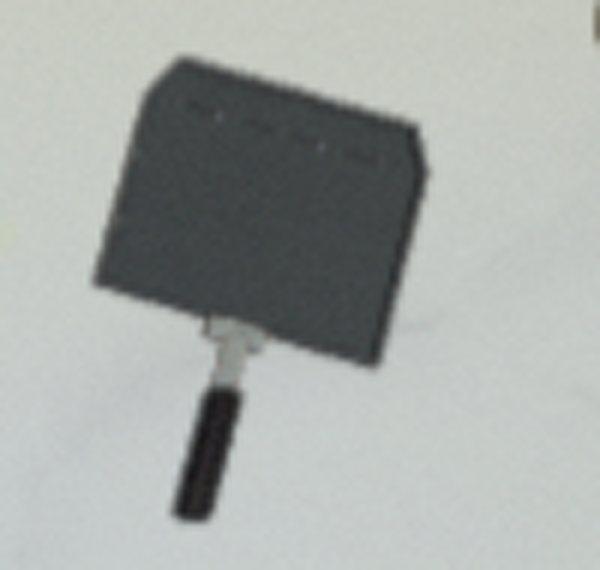

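The crop confirms one brown mill (scene 360,188) stands between the rack's posts. It is 170 mm high, so the middle rails (125) do not clear and the top rails (195) do. Next I fit the rack and sheet poses.

```bash
cat > h.py <<'E'
import numpy as np
from scipy.optimize import least_squares
from scipy.spatial.transform import Rotation as Ro
from cell import env,capture,camera_info,models
def proj(c,X):
    i=camera_info(c);p=np.atleast_2d(X)@np.array(i["R"]).T+np.array(i["t"])
    return np.c_[i["fx"]*p[:,0]/p[:,2]+i["cx"],i["fy"]*p[:,1]/p[:,2]+i["cy"]]
def place(q,P):
    c,s=np.cos(q[2]),np.sin(q[2]);P=np.atleast_2d(P)
    return np.c_[q[0]+c*P[:,0]-s*P[:,1],q[1]+s*P[:,0]+c*P[:,1],P[:,2]]
def fit(q0,obs):
    f=lambda q:np.concatenate([(proj(c,place(q,P))-np.array(uv)).ravel() for c,P,uv in obs])
    r=least_squares(f,q0,loss='soft_l1');return r.x,f(r.x).reshape(-1,2).round(1)
E
python3 - <<'E'
from h import *
F=lambda x,y,z:[x/1000,y/1000,z/1000]
sc=("scene",[F(-91,100,5),F(-91,105,240),F(91,105,240),F(91,-105,240),F(-91,-100,240)],[(319.1,209.3),(318.6,156.4),(337.1,117.9),(404.3,130.7),(392.9,171.6)])
tp=("top",[F(91,105,240),F(-91,100,240),F(-91,-105,240),F(-91,-100,5),F(-91,100,5)],[(284.8,105.3),(314.1,160.2),(381,126.7),(373.4,149.8),(319,177.8)])
for o in ([sc],[tp],[sc,tp]):
    q,r=fit([.75,.16,.45],o);print("rack",q.round(4),r.tolist())
st=("top",[F(-65,75,12),F(-65,-75,12),F(65,63,12),F(41,75,12),F(65,-63,12),F(41,-75,12),F(-170,0,30)],[(435.8,207.5),(483,221.2),(450.3,169.7),(445,176.3),(489.2,180.8),(491.2,189.2),(452,246.3)])
q,r=fit([.56,-.25,-.2],[st]);print("sheet",q.round(4),r.tolist(),place(q,[-.135,0,.021]))
E
```

```text
rack [0.7482 0.1401 0.4843] [[-0.4, 1.2], [-1.1, -0.5], [-0.6, -3.3], [3.2, -1.3], [0.8, 1.8]]
rack [0.7511 0.1457 0.4752] [[-3.3, -1.9], [-0.3, 0.8], [1.9, -0.8], [0.9, 0.3], [-0.3, 0.8]]
rack [0.7507 0.1436 0.4767] [[-0.8, -0.1], [-1.5, -1.9], [-0.6, -4.3], [2.9, -2.1], [-0.0, 0.7], [-2.5, -1.7], [0.6, 1.0], [2.8, -0.7], [1.6, 0.4], [0.4, 0.9]]
sheet [ 0.5692 -0.2612 -0.3027] [[-0.2, -0.1], [0.2, 0.5], [-0.2, -0.4], [-0.6, -0.9], [0.4, 0.0], [0.3, -0.0], [0.1, 0.8]] [[ 0.44035788 -0.22100115  0.021     ]]
```

```bash
cat >> h.py <<'E'
def down(yaw):   # tool x down, tool y = horizontal normal to heading yaw
    c,s=np.cos(yaw),np.sin(yaw);x=np.array([0,0,-1.]);y=np.array([-s,c,0]);return np.c_[x,y,np.cross(x,y)]
def state():
    o=env.observe();return np.array(o["ee_pos"]),Ro.from_rotvec(o["ee_rot"]).as_matrix(),o
def plan(pts,R1,n,p=None,R=None):
    """straight through pts with n[i] rows each; turning evenly to R1"""
    if p is None:p,R,_=state()
    N=sum(n);w=Ro.from_matrix(R.T@R1).as_rotvec();out=[]
    dR=Ro.from_rotvec(w/N).as_matrix()
    for t,k in zip(pts,n):
        t=np.array(t);d=(t-p)/k
        for _ in range(k):
            out.append(np.r_[R.T@d/.05,np.degrees(w/N)/4]);p=p+d;R=R@dR
    out=np.array(out).round(2)
    print("max",abs(out).max(0))
    for i in range(0,N,12):print("["+",".join("%g"%v for v in out[i:i+12].ravel())+"]")
def say():
    p,R,o=state();print("t",round(o["time"],2),"p",p.round(4),"f",np.round(o["wrist_force"],2),"open",round(o["opening"],4),"j",np.round(o["joint_positions"],2),"yaw(y) ",np.degrees(np.arctan2(-R[0,1],R[1,1])).round(2),"x",R[:,0].round(3))
E
python3 - <<'E'
from h import *
say()
p,R,_=state();y=-.303
for s in(0,np.pi):
    print(np.degrees(Ro.from_matrix(R.T@down(y+s)).as_rotvec()))
plan([[.30,.55,.32],[.52,.25,.34],[.455,-.225,.25]],down(y),[4,9,11])
E
```

```text
t 0.7 p [0.2203 0.6115 0.1992] f [ 0.11 -1.22 -0.67] open 0.0869 j [-1.32  0.33  0.04  1.47 -0.01  1.34 -0.06] yaw(y)  -19.82 x [-0.  0. -1.]
[-2.45760284e+00 -7.43166748e-04 -5.81953762e-04]
[ 1.77542397e+02 -9.01788151e-04  1.15160174e-03]
max [0.6  0.86 0.68 0.03 0.   0.  ]
[-0.6,-0.15,0.48,-0.03,-0,-0,-0.6,-0.16,0.48,-0.03,-0,-0,-0.6,-0.16,0.48,-0.03,-0,-0,-0.6,-0.16,0.48,-0.03,-0,-0,-0.04,-0.47,0.68,-0.03,-0,-0,-0.04,-0.47,0.68,-0.03,-0,-0,-0.04,-0.47,0.68,-0.03,-0,-0,-0.04,-0.47,0.68,-0.03,-0,-0,-0.04,-0.47,0.68,-0.03,-0,-0,-0.04,-0.47,0.68,-0.03,-0,-0,-0.04,-0.47,0.68,-0.03,-0,-0,-0.04,-0.47,0.68,-0.03,-0,-0]
[-0.04,-0.48,0.68,-0.03,-0,-0,0.16,-0.86,0.16,-0.03,-0,-0,0.16,-0.86,0.16,-0.03,-0,-0,0.16,-0.86,0.16,-0.03,-0,-0,0.16,-0.86,0.16,-0.03,-0,-0,0.16,-0.86,0.16,-0.03,-0,-0,0.16,-0.86,0.15,-0.03,-0,-0,0.16,-0.86,0.15,-0.03,-0,-0,0.16,-0.86,0.15,-0.03,-0,-0,0.16,-0.86,0.15,-0.03,-0,-0,0.16,-0.86,0.15,-0.03,-0,-0,0.16,-0.86,0.15,-0.03,-0,-0]
```

Request:
step_arm:
  rows: [-0.6,-0.15,0.48,-0.03,0,0,-0.6,-0.16,0.48,-0.03,0,0,-0.6,-0.16,0.48,-0.03,0,0,-0.6,-0.16,0.48,-0.03,0,0,-0.04,-0.47,0.68,-0.03,0,0,-0.04,-0.47,0.68,-0.03,0,0,-0.04,-0.47,0.68,-0.03,0,0,-0.04,-0.47,0.68,-0.03,0,0,-0.04,-0.47,0.68,-0.03,0,0,-0.04,-0.47,0.68,-0.03,0,0,-0.04,-0.47,0.68,-0.03,0,0,-0.04,-0.47,0.68,-0.03,0,0]
  fingers: -1

```text
time: 1.9
ee_pos: [0.5025, 0.2777, 0.3402]
ee_rot: [0.242, 1.558, -0.239]
wrist_force: [0.7, 1.6, -0.2]
opening: 0.0871
```

```bash
python3 - <<'E'
from h import *
say()
plan([[.53,.2,.34],[.455,-.225,.25]],down(-.303),[2,10])
E
```

```text
t 1.9 p [0.5025 0.2777 0.3402] f [ 0.67  1.64 -0.22] open 0.0871 j [-0.85  0.14  0.31  1.43 -0.04  1.58  0.72] yaw(y)  -17.54 x [-0.     0.002 -1.   ]
max [0.18 0.86 0.5  0.   0.   0.  ]
[0,-0.66,0.5,-0,-0,-0,0,-0.66,0.5,-0,-0,-0,0.18,-0.86,0.11,-0,-0,-0,0.18,-0.86,0.11,-0,-0,-0,0.18,-0.86,0.11,-0,-0,-0,0.18,-0.86,0.11,-0,-0,-0,0.18,-0.86,0.11,-0,-0,-0,0.18,-0.86,0.11,-0,-0,-0,0.18,-0.86,0.11,-0,-0,-0,0.18,-0.86,0.11,-0,-0,-0,0.18,-0.86,0.11,-0,-0,-0,0.18,-0.86,0.11,-0,-0,-0]
```

Request:
step_arm:
  rows: [0,-0.66,0.5,0,0,0,0,-0.66,0.5,0,0,0,0.18,-0.86,0.11,0,0,0,0.18,-0.86,0.11,0,0,0,0.18,-0.86,0.11,0,0,0,0.18,-0.86,0.11,0,0,0,0.18,-0.86,0.11,0,0,0,0.18,-0.86,0.11,0,0,0,0.18,-0.86,0.11,0,0,0,0.18,-0.86,0.11,0,0,0,0.18,-0.86,0.11,0,0,0,0.18,-0.86,0.11,0,0,0]

```text
time: 3.1
ee_pos: [0.452, -0.2473, 0.2478]
ee_rot: [0.246, 1.548, -0.236]
wrist_force: [0.9, 0.3, -0.4]
opening: 0.0869
```

```bash
python3 - <<'E'
from h import *
import cv2
say()
cv2.imwrite("pics/w1.png",capture("wrist")[:,:,::-1])
i=camera_info("wrist");print({k:np.round(v,4).tolist() for k,v in i.items()})
print([(d["xyz"],d["confidence"]) for d in models.find_in("sheet_grip","wrist")][:2])
plan([[.441,-.221,.06],[.4404,-.221,.008]],down(-.303),[7,5])
E
```

```text
t 3.1 p [ 0.452  -0.2473  0.2478] f [ 0.94  0.32 -0.38] open 0.0869 j [-0.36  0.    0.8   1.75 -0.01  1.38  1.7 ] yaw(y)  -17.62 x [ 0.01   0.005 -1.   ]
{'fx': 309.7069, 'fy': 309.7069, 'cx': 321.9913, 'cy': 205.9348, 'mount': [[0.0017, -0.2589, 0.9659, -0.1848], [1.0, -0.0003, -0.0018, 0.0004], [0.0008, 0.9659, 0.2589, -0.0706], [0.0, 0.0, 0.0, 1.0]]}
[([0.5425, -0.2438, 0.004], 0.82), ([0.74, 0.18, 0.1638], 0.66)]
max [0.54 0.08 0.05 0.02 0.01 0.01]
[0.54,0.07,-0.05,-0.02,0.01,-0.01,0.54,0.07,-0.05,-0.02,0.01,-0.01,0.54,0.07,-0.05,-0.02,0.01,-0.01,0.54,0.07,-0.05,-0.02,0.01,-0.01,0.54,0.07,-0.05,-0.02,0.01,-0.01,0.54,0.07,-0.05,-0.02,0.01,-0.01,0.54,0.08,-0.05,-0.02,0.01,-0.01,0.21,-0,-0,-0.02,0.01,-0.01,0.21,-0,-0,-0.02,0.01,-0.01,0.21,-0,-0,-0.02,0.01,-0.01,0.21,-0,-0,-0.02,0.01,-0.01,0.21,-0,-0,-0.02,0.01,-0.01]
```

View pics/w1.png

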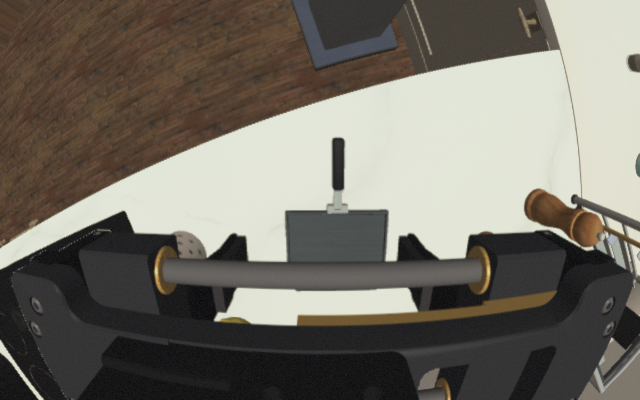

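Wrist view: the grip spans (338,140)-(338,188), pan below it. Projecting that agrees with my estimate within about 1 mm. I descend on the grip's forward half, at sheet x = -118 mm.

```bash
python3 - <<'E'
from h import *
plan([[.4566,-.226,.06],[.4566,-.226,.007]],down(-.303),[7,5])
E
```

```text
max [0.54 0.08 0.01 0.02 0.01 0.01]
[0.54,0.07,-0.01,-0.02,0.01,-0.01,0.54,0.07,-0.01,-0.02,0.01,-0.01,0.54,0.07,-0.01,-0.02,0.01,-0.01,0.54,0.07,-0.01,-0.02,0.01,-0.01,0.54,0.07,-0.01,-0.02,0.01,-0.01,0.54,0.08,-0.01,-0.02,0.01,-0.01,0.54,0.08,-0,-0.02,0.01,-0.01,0.21,-0,-0,-0.02,0.01,-0.01,0.21,-0,-0,-0.02,0.01,-0.01,0.21,-0,-0,-0.02,0.01,-0.01,0.21,-0,-0,-0.02,0.01,-0.01,0.21,-0,-0,-0.02,0.01,-0.01]
```

Request:
step_arm:
  rows: [0.54,0.07,-0.01,-0.02,0.01,-0.01,0.54,0.07,-0.01,-0.02,0.01,-0.01,0.54,0.07,-0.01,-0.02,0.01,-0.01,0.54,0.07,-0.01,-0.02,0.01,-0.01,0.54,0.07,-0.01,-0.02,0.01,-0.01,0.54,0.08,-0.01,-0.02,0.01,-0.01,0.54,0.08,0,-0.02,0.01,-0.01,0.21,0,0,-0.02,0.01,-0.01,0.15,0,0,-0.02,0.01,-0.01,0,0,0,0,0,0]

```text
time: 4.2
ee_pos: [0.4584, -0.2265, 0.036]
ee_rot: [0.241, 1.551, -0.24]
wrist_force: [0.5, 0.3, 0.4]
opening: 0.0871
```

```bash
python3 - <<'E'
from h import *
say()
plan([[.4566,-.226,.007]],down(-.303),[4])
E
```

```text
t 4.2 p [ 0.4584 -0.2265  0.036 ] f [0.47 0.25 0.44] open 0.0871 j [-0.3   0.25  0.76  2.02 -0.21  0.95  1.84] yaw(y)  -17.59 x [ 0.007 -0.001 -1.   ]
max [0.15 0.   0.01 0.01 0.02 0.01]
[0.15,-0,-0.01,-0.01,0.02,-0.01,0.15,-0,-0.01,-0.01,0.02,-0.01,0.15,-0,-0.01,-0.01,0.02,-0.01,0.15,-0,-0.01,-0.01,0.02,-0.01]
```

Request:
step_arm:
  rows: [0.15,0,-0.01,-0.01,0.03,0,0.15,0,-0.01,-0.01,0.03,0,0.15,0,-0.01,-0.01,0.02,0,0.15,0,-0.01,-0.01,0.02,0,0,0,0,0,0,0]

```text
time: 4.7
ee_pos: [0.4588, -0.2269, 0.0064]
ee_rot: [0.24, 1.553, -0.237]
wrist_force: [0.0, 0.7, 0.0]
opening: 0.087
```

Request:
step_arm:
  rows: [0,0,0,0,0,0,0,0,0,0,0,0,0,0,0,0,0,0,0,0,0,0,0,0,0,0,0,0,0,0,0,0,0,0,0,0,0,0,0,0,0,0,0,0,0,0,0,0,0,0,0,0,0,0,0,0,0,0,0,0]
  fingers: 1
  newtons: 55

```text
time: 5.7
ee_pos: [0.4593, -0.2272, 0.0072]
ee_rot: [0.24, 1.552, -0.237]
wrist_force: [0.5, 0.5, 0.1]
opening: 0.0152
```

```bash
python3 - <<'E'
from h import *
say()
p,R,_=state()
plan([p+[0,0,.06]],down(-.303),[12])
E
```

```text
t 5.7 p [ 0.4593 -0.2272  0.0072] f [0.49 0.51 0.14] open 0.0152 j [-0.27  0.3   0.74  2.04 -0.27  0.89  1.88] yaw(y)  -17.44 x [ 0.006  0.001 -1.   ]
max [0.1  0.   0.   0.   0.01 0.  ]
[-0.1,0,0,-0,0.01,-0,-0.1,0,0,-0,0.01,-0,-0.1,0,0,-0,0.01,-0,-0.1,0,0,-0,0.01,-0,-0.1,0,0,-0,0.01,-0,-0.1,0,0,-0,0.01,-0,-0.1,0,0,-0,0.01,-0,-0.1,0,0,-0,0.01,-0,-0.1,0,0,-0,0.01,-0,-0.1,0,0,-0,0.01,-0,-0.1,0,0,-0,0.01,-0,-0.1,0,0,-0,0.01,-0]
```

Request:
step_arm:
  rows: [-0.1,0,0,0,0.01,0,-0.1,0,0,0,0.01,0,-0.2,0,0,0,0.01,0,-0.2,0,0,0,0.01,0,-0.3,0,0,0,0.01,0,-0.3,0,0,0,0.01,0,-0.4,0,0,0,0.01,0,-0.4,0,0,0,0.01,0,-0.4,0,0,0,0,0,-0.4,0,0,0,0,0,-0.3,0,0,0,0,0,-0.2,0,0,0,0,0]

```text
time: 6.9
ee_pos: [0.4562, -0.2285, 0.1845]
ee_rot: [0.245, 1.559, -0.239]
wrist_force: [1.0, -0.1, -2.8]
opening: 0.0144
```

```bash
python3 - <<'E'
from h import *
say();o=env.observe();print(np.round(o["wrist_torque"],3))
plan([[.46,-.15,.29],[.475,.0,.29]],down(.477),[6,14])
E
```

```text
t 6.9 p [ 0.4562 -0.2285  0.1845] f [ 1.   -0.14 -2.84] open 0.0144 j [-0.38  0.05  0.8   1.85 -0.04  1.26  1.69] yaw(y)  -17.65 x [-0.001  0.004 -1.   ]
[0.067 0.151 0.038]
max [0.35 0.26 0.11 0.56 0.   0.  ]
[-0.35,0.25,-0.07,-0.56,-0,-0,-0.35,0.26,-0.06,-0.56,-0,-0,-0.35,0.26,-0.05,-0.56,-0,-0,-0.35,0.26,-0.04,-0.56,-0,-0,-0.35,0.26,-0.03,-0.56,-0,-0,-0.35,0.26,-0.02,-0.56,-0,-0,0,0.22,0.01,-0.56,-0,-0,0,0.21,0.01,-0.56,-0,-0,0,0.21,0.02,-0.56,-0,-0,0,0.21,0.03,-0.56,-0,-0,0,0.21,0.04,-0.56,-0,-0,0,0.21,0.05,-0.56,-0,-0]
[0,0.21,0.06,-0.56,-0,-0,0,0.21,0.06,-0.56,-0,-0,0,0.2,0.07,-0.56,-0,-0,0,0.2,0.08,-0.56,-0,-0,0,0.2,0.09,-0.56,-0,-0,0,0.19,0.1,-0.56,-0,-0,0,0.19,0.1,-0.56,-0,-0,0,0.18,0.11,-0.56,-0,-0]
```

Request:
step_arm:
  rows: [-0.35,0.25,-0.07,-0.56,0,0,-0.35,0.26,-0.06,-0.56,0,0,-0.35,0.26,-0.05,-0.56,0,0,-0.35,0.26,-0.04,-0.56,0,0,-0.35,0.26,-0.03,-0.56,0,0,-0.35,0.26,-0.02,-0.56,0,0,0,0.22,0.01,-0.56,0,0,0,0.21,0.01,-0.56,0,0,0,0.21,0.02,-0.56,0,0,0,0.21,0.03,-0.56,0,0,0,0.21,0.04,-0.56,0,0,0,0.21,0.05,-0.56,0,0]
  newtons: 60

```text
time: 8.1
ee_pos: [0.4615, -0.0829, 0.2945]
ee_rot: [-0.137, 1.57, 0.143]
wrist_force: [-0.1, -0.6, -2.7]
opening: 0.0142
```

Request:
step_arm:
  rows: [0,0.21,0.06,-0.56,0,0,0,0.21,0.06,-0.56,0,0,0,0.2,0.07,-0.56,0,0,0,0.2,0.08,-0.56,0,0,0,0.2,0.09,-0.56,0,0,0,0.15,0.1,-0.56,0,0,0,0.1,0.1,-0.56,0,0,0,0.05,0.05,-0.5,0,0,0,0,0,0,0,0]

```text
time: 9.0
ee_pos: [0.4716, -0.0007, 0.294]
ee_rot: [-0.405, 1.536, 0.411]
wrist_force: [-0.2, -0.2, -2.0]
opening: 0.0139
```

```bash
python3 - <<'E'
from h import *
import cv2
say()
a=capture("scene")[:,:,::-1];b=capture("top")[:,:,::-1];cv2.imwrite("pics/s2.png",a);cv2.imwrite("pics/t2.png",b);cv2.imwrite("pics/w2.png",capture("wrist")[:,:,::-1])
o=np.zeros((600,800,3),np.uint8)
A=cv2.resize(a[100:300,270:470],None,fx=2,fy=3,interpolation=cv2.INTER_CUBIC);B=cv2.resize(b[70:270,270:470],None,fx=2,fy=3,interpolation=cv2.INTER_CUBIC)
o[:,:400]=A;o[:,400:]=B;cv2.imwrite("pics/c3.png",o)
E
```

```text
t 9.0 p [ 0.4716 -0.0007  0.294 ] f [-0.15 -0.16 -2.02] open 0.0139 j [-0.66 -0.1   0.53  1.74  0.05  1.49  1.95] yaw(y)  29.82 x [-0.005  0.003 -1.   ]
```

View pics/c3.png

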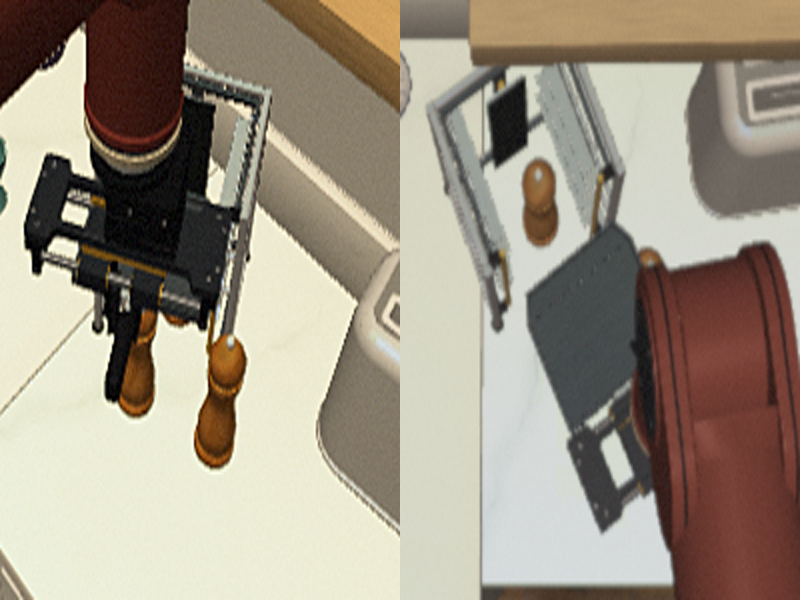

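View pics/w2.png

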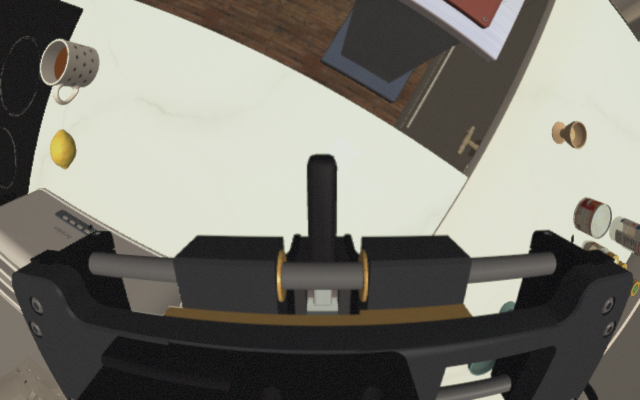

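```bash
python3 - <<'E'
import cv2
b=cv2.imread("pics/t2.png")[80:220,275:400]
b=cv2.resize(b,None,fx=4.25,fy=4.25,interpolation=cv2.INTER_CUBIC);cv2.imwrite("pics/c4.png",b)
E
```

```text
(no output)
```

View pics/c4.png

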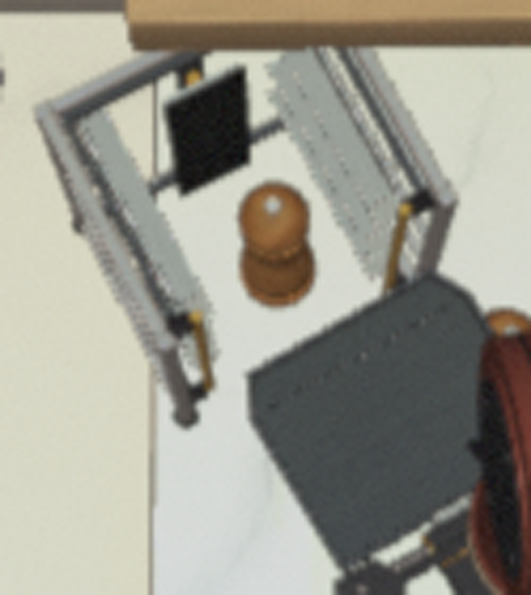

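```bash
cat >> h.py <<'E'
def sheetfit(uv,P,p,R):
    # params: grasp x, pitch(about tool y), yaw offset, lateral ; grasp height fixed
    g=p-R[:,0]*.019
    def pts(q):
        L=np.array(P)-[q[0],0,.026];L=L@Ro.from_euler('yz',[q[1],q[2]]).as_matrix().T
        return g+L[:,[0]]*R[:,2]+(L[:,[1]]+q[3])*R[:,1]-L[:,[2]]*R[:,0]
    f=lambda q:np.r_[(proj("top",pts(q))-np.array(uv)).ravel(),(q[0]+.115)/.002,q[3]/.002]
    r=least_squares(f,[-.115,0,0,0]);return r.x,pts(r.x),f(r.x)
E
python3 - <<'E'
from h import *
F=lambda x,y,z:[x/1000,y/1000,z/1000]
uvb=[(321.1,154.8),(370.3,129.4)];uvc=[(312.6,162.4),(382.5,127.8),(283.5,105.9)];uvf=(319,178.4)
def f(q):
    C=place(q[:3],[F(-91,105,240),F(-91,-105,240),F(91,105,240)]);B=place(q[:3],[[-.088+q[3],.074,q[4]],[-.088+q[3],-.074,q[4]]])
    return np.r_[(proj("top",C)-uvc).ravel(),(proj("top",B)-uvb).ravel(),(proj("top",place(q[:3],F(-91,100,3)))-uvf).ravel(),(q[4]-.232)/.005]
r=least_squares(f,[.75,.143,.477,0,.232]);print("rack",r.x.round(4),f(r.x).round(1))
p,R,_=state()
P=[F(65,63,12),F(41,75,12),F(65,-63,12),F(41,-75,12),F(-65,75,12)]
q,X,e=sheetfit([(333.8,168.2),(334.3,178.1),(376.2,144.7),(386.1,150.1),(357.4,214.1)],P,p,R)
print("sheet gx,pitch,yaw,lat",q.round(4),e.round(1));print(X.round(3))
E
```

```text
rack [0.7475 0.1441 0.4704 0.0097 0.2315] [-0.1  0.8  1.  -0.4 -1.3 -1.5 -0.  -0.3  0.3  0.2  0.   1.3 -0.1]
sheet gx,pitch,yaw,lat [-0.1155  0.1152  0.0012 -0.0011] [ 0.1  0.4  0.1  0.7  0.9 -0.5  0.  -0.6 -1.5  0.5 -0.3 -0.6]
[[0.595 0.14  0.278]
 [0.569 0.139 0.281]
 [0.658 0.031 0.278]
 [0.643 0.008 0.28 ]
 [0.477 0.086 0.294]]
```

```bash
python3 - <<'E'
from h import *
import cv2
g=cv2.imread("pics/s2.png").sum(2)/3
for r in range(206,244,2):print(r,g[r,318:346].astype(int).tolist())
p,R,_=state()
for pit in(0,.06,.115):
    P=np.array([[x,y,z] for x in(-.170,) for y in(-.008,.008) for z in(.008,.034)])-[-.1155,0,.026]
    L=P@Ro.from_euler('y',pit).as_matrix().T;g0=p-R[:,0]*.019
    X=g0+L[:,[0]]*R[:,2]+L[:,[1]]*R[:,1]-L[:,[2]]*R[:,0]
    print(pit,proj("scene",X).round(1).tolist())
E
```

```text
206 [85, 88, 67, 153, 238, 122, 0, 0, 17, 11, 1, 12, 18, 20, 22, 21, 17, 16, 15, 9, 0, 0, 31, 87, 75, 83, 71, 75]
208 [90, 90, 42, 46, 208, 195, 0, 1, 17, 7, 14, 29, 22, 12, 20, 17, 16, 6, 20, 12, 9, 15, 69, 71, 63, 67, 65, 40]
210 [1, 15, 64, 179, 247, 154, 0, 0, 0, 10, 18, 18, 24, 19, 20, 23, 17, 19, 14, 0, 3, 29, 55, 48, 53, 48, 38, 49]
212 [244, 242, 241, 235, 235, 239, 213, 252, 254, 37, 9, 18, 17, 19, 16, 17, 15, 10, 2, 2, 28, 62, 64, 68, 78, 84, 74, 73]
214 [232, 228, 230, 230, 228, 230, 235, 241, 150, 0, 18, 18, 27, 20, 22, 11, 8, 17, 46, 24, 62, 87, 78, 55, 40, 43, 24, 66]
216 [228, 230, 229, 230, 229, 232, 240, 235, 0, 15, 23, 17, 12, 15, 15, 14, 13, 44, 50, 41, 39, 34, 48, 37, 48, 34, 32, 122]
218 [229, 229, 227, 228, 229, 238, 246, 18, 5, 23, 17, 20, 17, 13, 18, 10, 34, 53, 44, 41, 40, 39, 47, 45, 46, 37, 25, 67]
220 [228, 227, 228, 229, 235, 242, 148, 0, 15, 19, 18, 21, 18, 15, 4, 21, 76, 64, 64, 50, 51, 46, 50, 52, 45, 46, 43, 46]
222 [227, 227, 227, 230, 238, 235, 0, 18, 20, 21, 10, 18, 13, 2, 19, 72, 74, 73, 69, 64, 55, 63, 53, 49, 51, 54, 45, 32]
224 [228, 226, 229, 
[... 766 characters left out ...]
 76, 48, 80, 90, 107, 107, 98, 95, 98, 88, 67, 62, 33, 90, 202]
238 [227, 230, 228, 229, 227, 228, 228, 230, 230, 226, 228, 233, 237, 243, 218, 158, 100, 78, 50, 49, 55, 45, 77, 112, 160, 198, 245, 234]
240 [228, 228, 230, 229, 228, 231, 225, 232, 226, 229, 231, 229, 228, 229, 231, 233, 239, 242, 242, 243, 244, 242, 238, 236, 231, 230, 231, 230]
242 [230, 229, 230, 230, 229, 231, 230, 228, 231, 228, 228, 231, 229, 230, 230, 226, 229, 230, 229, 231, 230, 232, 228, 231, 229, 229, 229, 231]
0 [[328.2, 236.5], [328.6, 229.3], [320.8, 234.7], [321.0, 227.5]]
0.06 [[328.2, 236.0], [328.8, 228.1], [320.7, 234.2], [321.1, 226.3]]
0.115 [[328.1, 235.5], [328.9, 227.0], [320.7, 233.6], [321.3, 225.2]]
```

```bash
cat >> h.py <<'E'
RK=np.array([.749,.144,.473])
def tool(yaw,pit):return down(yaw)@Ro.from_rotvec([0,-pit,0]).as_matrix()
def gp(x,lat,z,pit,gx=-.1155,yaw=RK[2]): # TCP for sheet origin at rack (x,lat), z = TCP height
    X=place(RK,[[x+gx,lat,z]])[0];return X
E
python3 - <<'E'
from h import *
t=gp(-.185,.001,.212,.085);print(t)
plan([t],tool(.473,.085),[10])
E
```

```text
[0.48103765 0.00799474 0.212     ]
max [0.17 0.01 0.03 0.06 0.13 0.01]
[0.16,0.01,0.03,0.06,-0.13,-0.01,0.16,0.01,0.03,0.06,-0.13,-0.01,0.16,0.01,0.02,0.06,-0.13,-0.01,0.16,0.01,0.02,0.06,-0.13,-0.01,0.16,0.01,0.02,0.06,-0.13,-0.01,0.17,0.01,0.02,0.06,-0.13,-0.01,0.17,0.01,0.02,0.06,-0.13,-0.01,0.17,0.01,0.02,0.06,-0.13,-0.01,0.17,0.01,0.01,0.06,-0.13,-0.01,0.17,0.01,0.01,0.06,-0.13,-0.01]
```

Request:
step_arm:
  rows: [0.16,0.01,0.03,0.06,-0.13,-0.01,0.16,0.01,0.03,0.06,-0.13,-0.01,0.16,0.01,0.02,0.06,-0.13,-0.01,0.16,0.01,0.02,0.06,-0.13,-0.01,0.16,0.01,0.02,0.06,-0.13,-0.01,0.17,0.01,0.02,0.06,-0.13,-0.01,0.17,0.01,0.02,0.06,-0.13,-0.01,0.17,0.01,0.02,0.06,-0.13,-0.01,0.17,0.01,0.01,0.06,-0.13,-0.01,0.17,0.01,0.01,0.06,-0.13,-0.01,0,0,0,0,0,0]

```text
time: 10.25
ee_pos: [0.4805, 0.0089, 0.2034]
ee_rot: [-0.344, 1.447, 0.379]
wrist_force: [0.4, -1.1, -1.6]
opening: 0.0145
```

```bash
python3 - <<'E'
from h import *
import cv2
say();t=gp(-.185,.001,.212,.085)
plan([t],tool(.473,.085),[4])
b=capture("top")[:,:,::-1];cv2.imwrite("pics/t3.png",b);a=capture("scene")[:,:,::-1];cv2.imwrite("pics/s3.png",a)
o=np.zeros((560,800,3),np.uint8)
B=cv2.resize(b[80:220,275:400],None,fx=4,fy=4,interpolation=cv2.INTER_CUBIC);A=cv2.resize(a[110:250,310:385],None,fx=4,fy=4,interpolation=cv2.INTER_CUBIC)
o[:,:500]=B;o[:,500:]=A;cv2.imwrite("pics/c5.png",o)
E
```

```text
t 10.25 p [0.4805 0.0089 0.2034] f [ 0.45 -1.15 -1.63] open 0.0145 j [-0.65 -0.13  0.53  1.95  0.04  1.22  1.9 ] yaw(y)  26.79 x [ 0.084  0.043 -0.996]
max [0.04 0.01 0.   0.02 0.03 0.  ]
[-0.04,-0.01,0,-0.02,0.03,0,-0.04,-0.01,0,-0.02,0.03,0,-0.04,-0.01,0,-0.02,0.03,0,-0.04,-0.01,0,-0.02,0.03,0]
```

View pics/c5.png

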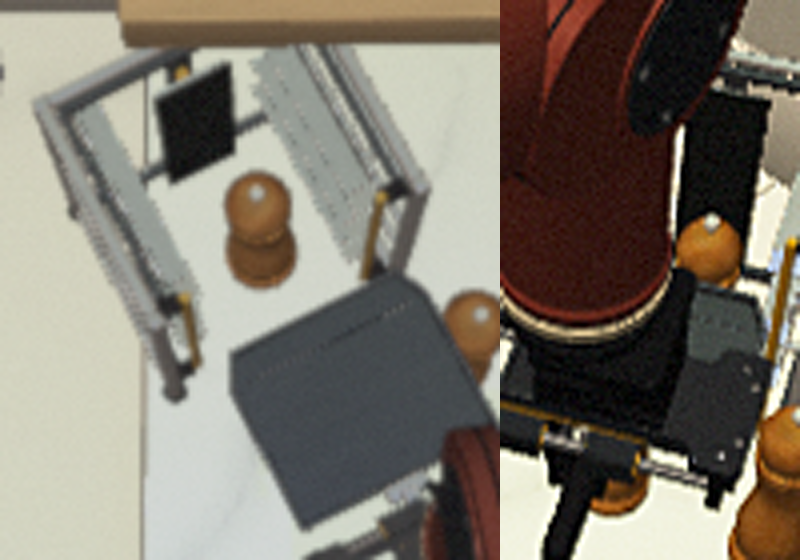

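```bash
python3 - <<'E'
from h import *
p,R,_=state();g=p-R[:,0]*.019
F=lambda x,y,z:np.array([x/1000,y/1000,z/1000])
T=[F(65,63,12),F(41,75,12),F(65,-63,12),F(41,-75,12),F(-65,75,12)];uv=np.array([(332.8,168),(333.3,178.3),(373.3,147.5),(384.3,154.5),(351.3,212)])
S=[F(65,-63,12),F(41,-75,12)];us=np.array([(373.8,183.8),(377.5,191)])
def pts(P,q):
    L=(np.array(P)-[q[0],0,.026])@Ro.from_euler('yz',q[1:3]).as_matrix().T
    return g+L[:,[0]]*R[:,2]+(L[:,[1]]+q[3])*R[:,1]-L[:,[2]]*R[:,0]
for ws,wt in((1,1),(1,0.01),(0,1)):
    f=lambda q:np.r_[wt*(proj("top",pts(T,q))-uv).ravel(),ws*(proj("scene",pts(S,q))-us).ravel(),(q[0]+.115)/.003,q[3]/.002,q[2]/.01]
    r=least_squares(f,[-.115,0,0,0]);print(r.x.round(4),f(r.x).round(1))
    if wt==1 and ws: X=pts(T,r.x)
for pit in(0,.06,.12):print(pit,proj("scene",pts(S,[-.1155,pit,0,0])).round(1).tolist())
c,s=np.cos(RK[2]),np.sin(RK[2]);d=X-[RK[0],RK[1],0];print("in rack",np.c_[c*d[:,0]+s*d[:,1],-s*d[:,0]+c*d[:,1],d[:,2]].round(4))
B=[[-.088+k,y,.2315] for k in(0,.01) for y in(.074,-.074)]
print(proj("top",place(RK,B)).round(1))
E
```

```text
[-0.1127  0.0444 -0.0014 -0.0006] [-0.1 -0.1 -0.5 -0.4  1.5 -0.6 -1.4 -1.8 -0.3  1.5  0.4 -0.  -1.   0.9
  0.8 -0.3 -0.1]
[-0.1153  0.0517 -0.0011 -0.0005] [-0.  -0.  -0.  -0.   0.  -0.  -0.  -0.  -0.   0.   0.5 -0.4 -0.9  0.4
 -0.1 -0.3 -0.1]
[-0.1153  0.1356 -0.0058 -0.0013] [ 0.2  0.4 -0.3 -0.2  1.3  0.4 -1.6 -1.  -0.3  0.9  0.   0.  -0.   0.
 -0.1 -0.6 -0.6]
0 [[374.5, 180.8], [376.8, 189.2]]
0.06 [[374.0, 183.6], [376.3, 191.7]]
0.12 [[373.5, 186.6], [375.8, 194.3]]
in rack [[-0.1233  0.0631  0.2187]
 [-0.1471  0.0752  0.2175]
 [-0.1241 -0.0629  0.2187]
 [-0.1481 -0.0748  0.2175]
 [-0.253   0.0759  0.212 ]]
[[322.9 157.1]
 [372.4 132. ]
 [321.1 153.8]
 [370.7 128.8]]
```

```bash
python3 - <<'E'
from h import *
R=tool(.473,.055)
t=gp(-.165,.001,.211,.05,gx=-.1135);t2=gp(-.11,.001,.211,.05,gx=-.1135)
plan([t,t2],R,[4,8])
E
```

```text
max [0.02 0.   0.14 0.01 0.05 0.  ]
[-0.02,-0,0.11,-0.01,0.05,0,-0.02,-0,0.11,-0.01,0.05,0,-0.02,-0,0.11,-0.01,0.05,0,-0.02,-0,0.11,-0.01,0.05,0,0.01,0,0.14,-0.01,0.05,0,0.01,0,0.14,-0.01,0.05,0,0.01,0,0.14,-0.01,0.05,0,0.01,0,0.14,-0.01,0.05,0,0.01,0,0.14,-0.01,0.05,0,0.01,0,0.14,-0.01,0.05,0,0.01,0,0.14,-0.01,0.05,0,0.01,0,0.14,-0.01,0.05,0]
```

Request:
step_arm:
  rows: [-0.06,0,0.11,-0.01,0.05,0,-0.04,0,0.11,-0.01,0.05,0,-0.04,0,0.11,-0.01,0.05,0,-0.02,0,0.11,-0.01,0.05,0,0,0,0.14,-0.01,0.05,0,0,0,0.14,-0.01,0.05,0,0,0,0.14,-0.01,0.05,0,0,0,0.14,-0.01,0.05,0,0,0,0.14,-0.01,0.05,0]

```text
time: 11.25
ee_pos: [0.5361, 0.0365, 0.2197]
ee_rot: [-0.359, 1.477, 0.379]
wrist_force: [-6.1, -3.9, -0.6]
opening: 0.0143
```

```bash
cat >> h.py <<'E'
def where(gx=-.1135):
    p,R,o=state();c,s=np.cos(RK[2]),np.sin(RK[2]);d=p-[RK[0],RK[1],0];f=np.array(o["wrist_force"])
    print("t %.2f sheet x %.1f lat %.1f mm z %.1f | f x %.2f y %.2f z %.2f | yaw err %.2f pitch %.3f"%(o["time"],1e3*(c*d[0]+s*d[1]-gx),1e3*(-s*d[0]+c*d[1]),1e3*p[2],c*f[0]+s*f[1],-s*f[0]+c*f[1],f[2],np.degrees(np.arctan2(-R[0,1],R[1,1])-RK[2]),R[2,2]),"open",round(o["opening"],4),"tq",np.round(o["wrist_torque"],2))
E
python3 - <<'E'
from h import *
where()
plan([gp(-.07,.001,.210,.05,gx=-.1135)],tool(.473,.055),[12])
E
```

```text
t 11.25 sheet x -125.0 lat 1.3 mm z 219.7 | f x -7.21 y -0.70 z -0.63 | yaw err 0.12 pitch 0.062 open 0.0143 tq [-0.84  1.61 -0.02]
max [0.02 0.   0.09 0.   0.01 0.  ]
[0.02,-0,0.09,0,0.01,0,0.02,-0,0.09,0,0.01,0,0.02,-0,0.09,0,0.01,0,0.02,-0,0.09,0,0.01,0,0.02,-0,0.09,0,0.01,0,0.02,-0,0.09,0,0.01,0,0.02,-0,0.09,0,0.01,0,0.02,-0,0.09,0,0.01,0,0.02,-0,0.09,0,0.01,0,0.02,-0,0.09,0,0.01,0,0.02,-0,0.09,0,0.01,0,0.02,-0,0.09,0,0.01,0]
```

Request:
step_arm:
  rows: [0.02,0,0.09,0,0.01,0,0.02,0,0.09,0,0.01,0,0.02,0,0.09,0,0.01,0,0.02,0,0.09,0,0.01,0]

```text
time: 11.65
ee_pos: [0.5516, 0.0439, 0.215]
ee_rot: [-0.36, 1.488, 0.377]
wrist_force: [-2.1, -0.7, -0.7]
opening: 0.0141
```

```bash
python3 - <<'E'
from h import *
where()
plan([gp(-.07,.001,.208,.05,gx=-.1135)],tool(.473,.055),[10])
E
```

```text
t 11.65 sheet x -107.8 lat 0.8 mm z 215.0 | f x -2.22 y 0.30 z -0.67 | yaw err 0.05 pitch 0.051 open 0.0141 tq [-0.41  0.85 -0.03]
max [0.02 0.   0.07 0.   0.01 0.  ]
[0.02,0,0.07,0,-0.01,0,0.02,0,0.07,0,-0.01,0,0.02,0,0.07,0,-0.01,0,0.02,0,0.07,0,-0.01,0,0.02,0,0.07,0,-0.01,0,0.02,0,0.07,0,-0.01,0,0.02,0,0.07,0,-0.01,0,0.02,0,0.07,0,-0.01,0,0.02,0,0.07,0,-0.01,0,0.02,0,0.07,0,-0.01,0]
```

Request:
step_arm:
  rows: [0.02,0,0.07,0,-0.01,0,0.02,0,0.07,0,-0.01,0,0.02,0,0.07,0,-0.01,0,0.02,0,0.07,0,-0.01,0,0.02,0,0.07,0,-0.01,0,0.02,0,0.07,0,-0.01,0,0.02,0,0.07,0,-0.01,0,0.02,0,0.07,0,-0.01,0]

```text
time: 12.45
ee_pos: [0.5793, 0.0582, 0.2082]
ee_rot: [-0.359, 1.482, 0.378]
wrist_force: [-2.7, -1.9, -0.4]
opening: 0.0138
```

```bash
python3 - <<'E'
from h import *
where()
plan([gp(-.04,.001,.203,.05,gx=-.1135)],tool(.473,.055),[10])
E
```

```text
t 12.45 sheet x -76.7 lat 0.9 mm z 208.2 | f x -3.29 y -0.41 z -0.43 | yaw err 0.06 pitch 0.057 open 0.0138 tq [-0.39  0.84 -0.01]
max [0.01 0.   0.07 0.   0.   0.  ]
[0.01,0,0.07,0,0,0,0.01,0,0.07,0,0,0,0.01,0,0.07,0,0,0,0.01,0,0.07,0,0,0,0.01,0,0.07,0,0,0,0.01,0,0.07,0,0,0,0.01,0,0.07,0,0,0,0.01,0,0.07,0,0,0,0.01,0,0.07,0,0,0,0.01,0,0.07,0,0,0]
```

Request:
step_arm:
  rows: [0.02,0,0.07,0,0,0,0.02,0,0.07,0,0,0,0.02,0,0.07,0,0,0,0.02,0,0.07,0,0,0,0.02,0,0.07,0,0,0,0.02,0,0.07,0,0,0,0.02,0,0.07,0,0,0,0.02,0,0.07,0,0,0]

```text
time: 13.25
ee_pos: [0.6069, 0.0724, 0.2011]
ee_rot: [-0.359, 1.482, 0.378]
wrist_force: [-3.4, -2.4, -0.5]
opening: 0.0138
```

```bash
python3 - <<'E'
from h import *
where()
import cv2
b=capture("top")[:,:,::-1];cv2.imwrite("pics/t4.png",b);a=capture("scene")[:,:,::-1];cv2.imwrite("pics/s4.png",a)
o=np.zeros((560,800,3),np.uint8)
o[:,:440]=cv2.resize(b[80:220,275:385],None,fx=4,fy=4,interpolation=cv2.INTER_CUBIC);o[:,440:]=cv2.resize(a[110:250,320:410],None,fx=4,fy=4,interpolation=cv2.INTER_CUBIC);cv2.imwrite("pics/c6.png",o)
E
```

```text
t 13.25 sheet x -45.6 lat 1.0 mm z 201.1 | f x -4.13 y -0.61 z -0.50 | yaw err 0.07 pitch 0.057 open 0.0138 tq [-0.53  1.02 -0.02]
```

View pics/c6.png

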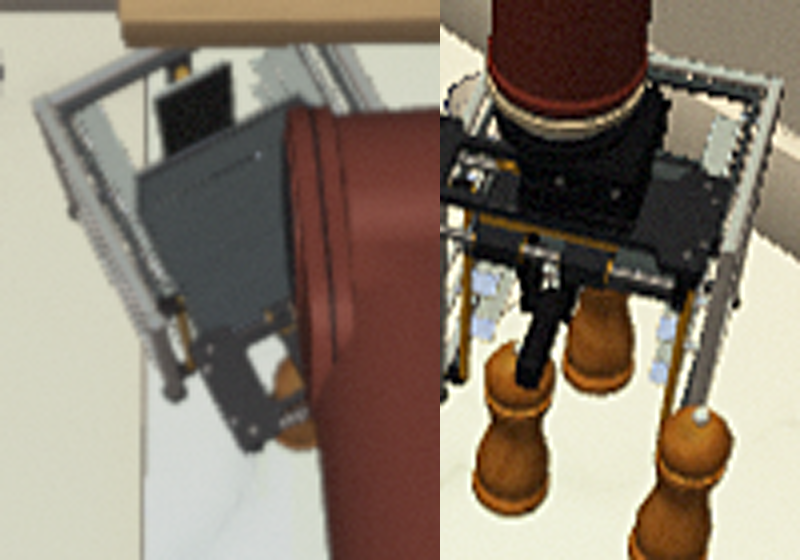

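Top view: the sheet is square between the rails at (345,140), nose just short of the black stop. Scene: the in-rack mill is untouched. I settle it on the ledges.

Request:
step_arm:
  rows: [0.02,0,0.05,0,0,0,0.02,0,0.05,0,0,0,0.02,0,0.05,0,0,0,0.02,0,0.05,0,0,0]

```text
time: 13.75
ee_pos: [0.6161, 0.0768, 0.1976]
ee_rot: [-0.359, 1.483, 0.378]
wrist_force: [-4.3, -2.6, 0.9]
opening: 0.0145
```

```bash
python3 -c "
from h import *
where()"
```

```text
t 13.75 sheet x -35.4 lat 0.7 mm z 197.6 | f x -5.03 y -0.32 z 0.91 | yaw err 0.04 pitch 0.056 open 0.0145 tq [-0.52  1.18  0.01]
```

Request:
step_arm:
  rows: [0,0,0.05,0,0,0,0,0,0.05,0,0,0,0,0,0.05,0,0,0,0,0,0.05,0,0,0]

```text
time: 14.15
ee_pos: [0.6245, 0.0808, 0.1983]
ee_rot: [-0.358, 1.486, 0.378]
wrist_force: [-5.9, -2.0, 2.5]
opening: 0.0142
```

```bash
python3 -c "
from h import *
where()"
```

```text
t 14.15 sheet x -26.2 lat 0.4 mm z 198.3 | f x -6.10 y 0.92 z 2.51 | yaw err -0.00 pitch 0.054 open 0.0142 tq [-0.55  1.34  0.05]
```

Request:
step_arm:
  rows: [-0.02,0,0.03,0,0,0,-0.01,0,0.03,0,0,0,0,0,0.03,0,0,0,0,0,0.03,0,0,0]

```text
time: 14.55
ee_pos: [0.6292, 0.0832, 0.2002]
ee_rot: [-0.358, 1.489, 0.378]
wrist_force: [-5.5, -2.4, 1.8]
opening: 0.0142
```

```bash
python3 -c "
from h import *
where()"
```

```text
t 14.55 sheet x -20.9 lat 0.4 mm z 200.2 | f x -6.02 y 0.40 z 1.78 | yaw err -0.03 pitch 0.052 open 0.0142 tq [-0.47  1.28 -0.01]
```

Request:
step_arm:
  rows: [-0.01,0,0.03,0,0,0,0,0,0.03,0,0,0,0,0,0.03,0,0,0]

```text
time: 14.85
ee_pos: [0.6326, 0.0851, 0.2008]
ee_rot: [-0.357, 1.491, 0.378]
wrist_force: [-4.2, -1.5, 0.8]
opening: 0.0143
```

```bash
python3 -c "
from h import *
where()"
```

```text
t 14.85 sheet x -16.9 lat 0.6 mm z 200.8 | f x -4.48 y 0.55 z 0.84 | yaw err -0.05 pitch 0.050 open 0.0143 tq [-0.55  1.32  0.03]
```

Request:
step_arm:
  rows: [0,0,0.03,0,0,0,0,0,0.03,0,0,0]

```text
time: 15.05
ee_pos: [0.6351, 0.0864, 0.201]
ee_rot: [-0.357, 1.492, 0.378]
wrist_force: [-5.3, -1.7, 1.3]
opening: 0.0142
```

```bash
python3 -c "
from h import *
where()"
```

```text
t 15.05 sheet x -14.2 lat 0.6 mm z 201.0 | f x -5.49 y 0.86 z 1.26 | yaw err -0.06 pitch 0.049 open 0.0142 tq [-0.5   1.28  0.07]
```

Request:
step_arm:
  rows: [0,0,0.03,0,0,0,0,0,0.03,0,0,0]

```text
time: 15.25
ee_pos: [0.6363, 0.0868, 0.201]
ee_rot: [-0.357, 1.496, 0.378]
wrist_force: [-11.2, -3.7, 4.0]
opening: 0.014
```

```bash
python3 -c "
from h import *
where()"
```

```text
t 15.25 sheet x -12.9 lat 0.5 mm z 201.0 | f x -11.62 y 1.80 z 3.97 | yaw err -0.10 pitch 0.045 open 0.014 tq [-0.87  2.39  0.04]
```

Request:
step_arm:
  rows: [0,0,0.01,0,0,0,0,0,0.01,0,0,0]

```text
time: 15.45
ee_pos: [0.6362, 0.0868, 0.201]
ee_rot: [-0.356, 1.498, 0.378]
wrist_force: [-6.0, -2.2, 1.8]
opening: 0.0141
```

```bash
python3 -c "
from h import *
where()"
```

```text
t 15.45 sheet x -13.0 lat 0.4 mm z 201.0 | f x -6.36 y 0.75 z 1.79 | yaw err -0.13 pitch 0.042 open 0.0141 tq [-0.63  1.57  0.01]
```

Request:
step_arm:
  rows: [0,0,0.02,0,0,0,0,0,0.02,0,0,0]

```text
time: 15.65
ee_pos: [0.6365, 0.0868, 0.201]
ee_rot: [-0.356, 1.502, 0.377]
wrist_force: [-8.1, -3.0, 3.0]
opening: 0.0147
```

```bash
python3 -c "
from h import *
where()"
```

```text
t 15.65 sheet x -12.7 lat 0.4 mm z 201.0 | f x -8.56 y 1.04 z 2.96 | yaw err -0.16 pitch 0.039 open 0.0147 tq [-0.67  1.98  0.07]
```

Request:
step_arm:
  rows: [0,0,0.03,0.01,-0.05,0,0,0,0.03,0.01,-0.05,0]

```text
time: 15.85
ee_pos: [0.6376, 0.0873, 0.201]
ee_rot: [-0.353, 1.5, 0.377]
wrist_force: [-7.5, -3.8, 3.0]
opening: 0.0145
```

```bash
python3 -c "
from h import *
where()"
```

```text
t 15.85 sheet x -11.5 lat 0.3 mm z 201.0 | f x -8.36 y 0.05 z 2.98 | yaw err -0.28 pitch 0.042 open 0.0145 tq [-0.72  1.97  0.11]
```

Request:
step_arm:
  rows: [0,0,0.03,0.01,-0.05,0,0,0,0.03,0.01,-0.05,0]

```text
time: 16.05
ee_pos: [0.639, 0.0881, 0.2011]
ee_rot: [-0.35, 1.496, 0.377]
wrist_force: [-6.0, -1.3, 1.8]
opening: 0.0142
```

```bash
python3 -c "
from h import *
where()"
```

```text
t 16.05 sheet x -9.9 lat 0.3 mm z 201.1 | f x -5.97 y 1.60 z 1.82 | yaw err -0.38 pitch 0.046 open 0.0142 tq [-0.57  1.54  0.05]
```

Request:
step_arm:
  rows: [0,0,0.02,-0.05,-0.02,0,0,0,0.02,-0.05,-0.02,0]

```text
time: 16.25
ee_pos: [0.6393, 0.0882, 0.2011]
ee_rot: [-0.354, 1.496, 0.383]
wrist_force: [-9.7, -3.7, 3.1]
opening: 0.0143
```

```bash
python3 -c "
from h import *
where()"
```

```text
t 16.25 sheet x -9.6 lat 0.3 mm z 201.1 | f x -10.32 y 1.15 z 3.13 | yaw err 0.00 pitch 0.045 open 0.0143 tq [-0.81  2.23  0.02]
```

Request:
step_arm:
  rows: [0,0,0.02,-0.02,-0.02,0,0,0,0.02,-0.02,-0.02,0]

```text
time: 16.45
ee_pos: [0.6392, 0.0882, 0.2011]
ee_rot: [-0.355, 1.498, 0.385]
wrist_force: [-7.9, -2.9, 3.0]
opening: 0.0141
```

```bash
python3 -c "
from h import *
where()"
```

```text
t 16.45 sheet x -9.6 lat 0.4 mm z 201.1 | f x -8.33 y 0.99 z 2.98 | yaw err 0.13 pitch 0.044 open 0.0141 tq [-0.79  2.13 -0.02]
```

Request:
step_arm:
  rows: [0,0,0.03,-0.01,-0.05,0,0,0,0.03,-0.01,-0.05,0]

```text
time: 16.65
ee_pos: [0.6397, 0.0883, 0.201]
ee_rot: [-0.354, 1.496, 0.387]
wrist_force: [-10.1, -3.9, 5.8]
opening: 0.0141
```

```bash
python3 -c "
from h import *
where()"
```

```text
t 16.65 sheet x -9.2 lat 0.3 mm z 201.0 | f x -10.78 y 1.09 z 5.81 | yaw err 0.16 pitch 0.046 open 0.0141 tq [-0.87  2.51  0.03]
```

Request:
step_arm:
  rows: [0,0,0.03,0,-0.05,0]

```text
time: 16.75
ee_pos: [0.6399, 0.0884, 0.2011]
ee_rot: [-0.353, 1.495, 0.387]
wrist_force: [-10.6, -3.7, 4.3]
opening: 0.0143
```

```bash
python3 -c "
from h import *
where()"
```

```text
t 16.75 sheet x -9.0 lat 0.2 mm z 201.1 | f x -11.15 y 1.51 z 4.32 | yaw err 0.13 pitch 0.047 open 0.0143 tq [-0.83  2.57  0.06]
```

Request:
step_arm:
  rows: [0,0,-0.02,0,0,0,0,0,-0.02,0,0,0]

```text
time: 16.95
ee_pos: [0.6389, 0.0881, 0.2012]
ee_rot: [-0.353, 1.493, 0.388]
wrist_force: [3.1, 0.5, -3.2]
opening: 0.0142
```

```bash
python3 -c "
from h import *
where()"
```

```text
t 16.95 sheet x -10.0 lat 0.4 mm z 201.2 | f x 2.98 y -0.97 z -3.24 | yaw err 0.15 pitch 0.049 open 0.0142 tq [ 0.05 -0.54 -0.03]
```

Request:
step_arm:
  rows: [0,0,-0.02,0,0,0,0,0,-0.02,0,0,0]

```text
time: 17.15
ee_pos: [0.6389, 0.0881, 0.2013]
ee_rot: [-0.354, 1.489, 0.388]
wrist_force: [5.2, 1.0, -4.3]
opening: 0.0141
```

```bash
python3 -c "
from h import *
where()"
```

```text
t 17.15 sheet x -10.0 lat 0.4 mm z 201.3 | f x 5.04 y -1.50 z -4.29 | yaw err 0.20 pitch 0.053 open 0.0141 tq [ 0.15 -0.91 -0.04]
```

Pulling back with 5 N doesn't move it, and there is no yaw moment, so both bars hold. Next I relax, release and lift clear.

Request:
step_arm:
  rows: [0,0,0.01,0,0,0,0,0,0.005,0,0,0]

```text
time: 17.35
ee_pos: [0.6391, 0.0882, 0.2012]
ee_rot: [-0.354, 1.49, 0.388]
wrist_force: [-0.6, -0.6, -1.2]
opening: 0.0143
```

Request:
step_arm:
  rows: [0,0,0,0,0,0,0,0,0,0,0,0,0,0,0,0,0,0,0,0,0,0,0,0,0,0,0,0,0,0,0,0,0,0,0,0,0,0,0,0,0,0,0,0,0,0,0,0]
  fingers: -1

```text
time: 18.15
ee_pos: [0.6397, 0.089, 0.2023]
ee_rot: [-0.353, 1.488, 0.389]
wrist_force: [0.5, -0.1, 0.4]
opening: 0.0705
```

```bash
python3 - <<'E'
from h import *
where()
p,R,_=state()
plan([p+[-.002,-.001,.13],[.46,-.12,.36]],R,[12,12])
E
```

```text
t 18.15 sheet x -8.9 lat 0.8 mm z 202.3 | f x 0.41 y -0.34 z 0.41 | yaw err 0.22 pitch 0.054 open 0.0705 tq [ 0.06  0.1  -0.03]
max [0.22 0.17 0.42 0.   0.   0.  ]
[-0.22,0,0.01,0,0,0,-0.22,0,0.01,0,0,0,-0.22,0,0.01,0,0,0,-0.22,0,0.01,0,0,0,-0.22,0,0.01,0,0,0,-0.22,0,0.01,0,0,0,-0.22,0,0.01,0,0,0,-0.22,0,0.01,0,0,0,-0.22,0,0.01,0,0,0,-0.22,0,0.01,0,0,0,-0.22,0,0.01,0,0,0,-0.22,0,0.01,0,0,0]
[-0.07,-0.17,-0.42,0,0,0,-0.07,-0.17,-0.42,0,0,0,-0.07,-0.17,-0.42,0,0,0,-0.07,-0.17,-0.42,0,0,0,-0.07,-0.17,-0.42,0,0,0,-0.07,-0.17,-0.42,0,0,0,-0.07,-0.17,-0.42,0,0,0,-0.07,-0.17,-0.42,0,0,0,-0.07,-0.17,-0.42,0,0,0,-0.07,-0.17,-0.42,0,0,0,-0.07,-0.17,-0.42,0,0,0,-0.07,-0.17,-0.42,0,0,0]
```

Request:
step_arm:
  rows: [-0.1,0,0,0,0,0,-0.22,0,0.01,0,0,0,-0.22,0,0.01,0,0,0,-0.22,0,0.01,0,0,0,-0.22,0,0.01,0,0,0,-0.22,0,0.01,0,0,0,-0.22,0,0.01,0,0,0,-0.22,0,0.01,0,0,0,-0.22,0,0.01,0,0,0,-0.22,0,0.01,0,0,0,-0.22,0,0.01,0,0,0,-0.22,0,0.01,0,0,0]

```text
time: 19.35
ee_pos: [0.639, 0.087, 0.34]
ee_rot: [-0.353, 1.488, 0.389]
wrist_force: [-0.5, 0.9, -0.0]
opening: 0.087
```

Request:
step_arm:
  rows: [-0.07,-0.25,-0.42,0,0,0,-0.07,-0.25,-0.42,0,0,0,-0.07,-0.25,-0.42,0,0,0,-0.07,-0.25,-0.42,0,0,0,-0.07,-0.25,-0.42,0,0,0,-0.07,-0.25,-0.42,0,0,0,-0.07,-0.25,-0.42,0,0,0,-0.07,-0.25,-0.42,0,0,0,-0.07,-0.25,-0.3,0,0,0,-0.07,-0.2,-0.2,0,0,0,0,-0.1,-0.1,0,0,0,0,0,0,0,0,0]

```text
time: 20.55
ee_pos: [0.5153, -0.1282, 0.3699]
ee_rot: [-0.353, 1.484, 0.389]
wrist_force: [-0.1, 0.1, -0.1]
opening: 0.087
```

```bash
python3 - <<'E'
from h import *
import cv2
say()
b=capture("top")[:,:,::-1];a=capture("scene")[:,:,::-1]
o=np.zeros((560,800,3),np.uint8)
o[:,:400]=cv2.resize(b[80:220,275:375],None,fx=4,fy=4,interpolation=cv2.INTER_CUBIC);o[:,400:]=cv2.resize(a[110:250,310:410],None,fx=4,fy=4,interpolation=cv2.INTER_CUBIC);cv2.imwrite("pics/c7.png",o)
E
```

```text
t 20.55 p [ 0.5153 -0.1282  0.3699] f [-0.06  0.15 -0.08] open 0.087 j [-0.48 -0.    0.68  1.51 -0.04  1.59  2.25] yaw(y)  27.36 x [ 0.047  0.035 -0.998]
```

View pics/c7.png

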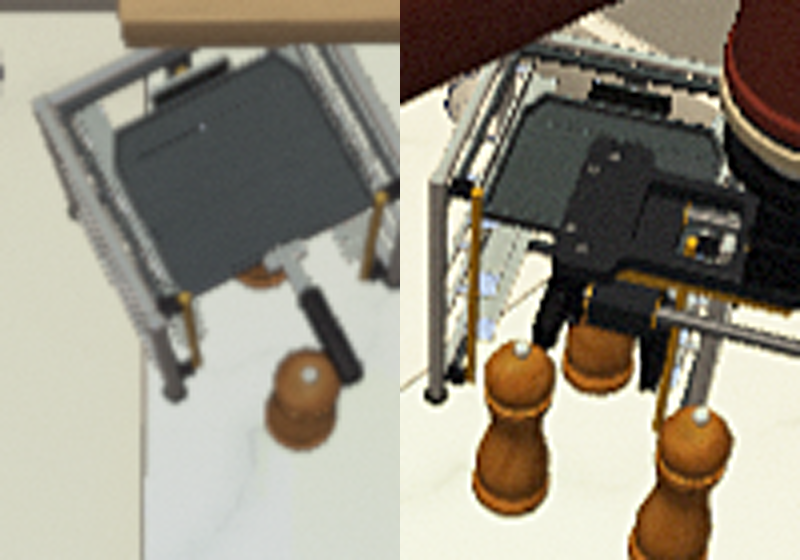

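Both bars sit at their rest pixels ((321,154) and (370,129) in the top view, same as before insertion). The pan is square against the black stop on the top rails, and the mills stand where they were.

```bash
python3 -c "
from cell import env
print(env.hand_in())"
```

```text
the job is handed in; nothing more can be done
None
```

The oven sheet is in the rack on the top pair of rails, bevelled corners first. It is pushed home against the end stop, and I let go and handed the job in at about 20.6 s. I used the top rails because the 170 mm pepper mill stands inside the rack, so only the 195 mm pair clears it.

**Push:** the stop was first felt with the sheet's origin near rack x = -13 mm. The largest push I read was about 12 N. I sampled between moves only, so a brief peak could have been a little higher.

**Catch:** before letting go I pulled back with about 5 N. The sheet stayed at about -10 mm with almost no twisting moment, which points to both bars holding.

**Last pictures:** both bars are at the same pixels as at rest before insertion. The pan looks square against the stop, and the mill inside and the two look-alike mills appear unmoved. I did not look at the egg cup and salt shaker again, but the arm did not go low near them.

**Disagreement:** the two cameras gave different nose-down droop for the sheet in the gripper, about 0.05 rad (scene) against 0.12 rad (top). I went with about 0.055 rad and the sheet settled onto the ledges without trouble.

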